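# Reset a tripped breaker on the lab bench's distribution board

## Robot

A 6-joint arm with a two-finger parallel gripper is mounted at the origin on the work surface. World frame = base frame: x ahead of the robot, y to its left, z up, the work surface at z = 0. Lengths are in m, angles in rad, forces in N, time in s.
With the tool pointing down it reaches from about 0.25 to 0.775 m from the base axis. Payload 4 kg.
Tool frame: the origin (TCP) lies between the finger pads; the fingertips stand 11 mm ahead of it and the grasp point (between the pads) lies 8 mm behind it; z points along the fingers, y is the direction in which the jaws open and shut (so a half turn about z gives the same grasp; the last joint's range is limited). The gripper opens to 94 mm and grips with 3 to 60 N. Pads are 16 mm wide; open, the fingers measure 119 mm over their backs; the gripper's body (75 mm by 177 mm) begins 78 mm behind the grasp point.
Start: joints at [-1.363, 0.087, 1.371, -0, 1.684, -0.103], TCP at [0.168, -0.524, 0.217] pointing down, gripper open.
Joint ranges: [-3.1, 3.1], [-0.76, 2.03], [0.27, 2.55], [-1.08, 4.22], [0.17, 2.65], [-2.57, 2.57]. Speed limits (rad/s): [2.79, 2.79, 3.14, 3.14, 3.14, 3.14].

## Interface

Orientations are given as [roll, pitch, yaw] about the fixed x, y, z axes, in that order (R = Rz(yaw) Ry(pitch) Rx(roll)).
In Python, from bench import get_obs, cams, ticket gives the robot as it stands. The module is installed in compiled form; this text tells all that it offers.
- The arm moves only by the shell command python3 -m crank 'ROWS'. ROWS is JSON, a list of rows, each an object of numbers: "tx", "ty", "tz": the shift along the tool's x, y, z in cm; "twist": the turn about the tool's z in degrees; "grip": the opening, from 0 (shut) to 1 (fully open). In form: [{"tx": .., "ty": .., "tz": .., "twist": .., "grip": ..}, ...]. A call has 1 to 12 rows; each row shifts and turns the commanded pose from where the row before left it, along the tool's axes as they then stand; what a row does not reach is not made up. A row lasts 1/8 s, in which the tool goes at most 62.5 mm and 10.7 degrees, less where a joint would pass 70% of its speed; a pose out of reach is approached as far as the arm can. A call is refused whole if a number of a shift passes 6.25 or a number of a turn 10.7, either way. A call with a gripper value outside its range is refused whole. The fingers move at their own pace and stop on an object; the grip force is fixed at half the most. Time passes only in rows, so rows that do not move let the fingers close. It gives the time, the measured TCP pose, the force and the opening at its end, in the units of the state.
- get_obs(): the state, without advancing time (a new reading comes with each control period).
- cams.snapshot(name): name is "scene" or "top" or "wrist"; returns a dict with "frame" (480x640x3 uint8, red, green, blue), "intrinsics" (3x3 intrinsics, pixels), "R" (3x3) and "t" (3): a world point X has camera coordinates R X + t; the wrist camera has in their place "hand_eye" (4x4, takes a point from camera to tool coordinates, whose origin is the TCP and whose axes are the flange's). Camera axes: x right, y down, z forward; pixel columns grow to the right and rows downward; lengths in m; the calibration is good to about 2 mm. A picture is of the moment at which its call begins: read the wrist's pose just before it. There is no depth.
- ticket.close_job(): hands the job in, once; it reports no verdict.
Trained networks look in a picture, given as the dict that the camera call returned (one of the last four; its "shot" number tells which), for a name from the list of things; names that differ only in an ending like _2 or _b are one class to them, and where a whole thing is asked for, a point or a joint stands for the part that bears it (a point fixed in the world has none). Each returns a list of dicts, best first, with "conf" (0 to 1); they miss things now and then, are a little off and sometimes report something else, mostly with a low value. They report only what shows in the picture. A call takes as long as a camera call.
- cams.outline_of(picture, query): "region" (480x640 bool, what is visible of it) and "centre" ([column, row] in pixels, amid what is visible of it).
The state is a dict: "time": time; "joint_positions": joint angles; "qvel": joint speeds; "joint_torque": joint torques, N m; "tool_pos": TCP position; "ee_rot": TCP orientation; "wrist_force": force on the tool from outside, world axes, zero at the start; "wrist_torque": the same for the moment, N m; "width": finger opening in m.
Only numpy, scipy, OpenCV 4.12 (cv2) and the standard library are available. Lean on these libraries where they do the work, as an engineer would, in place of code of your own. Each camera call takes 0.05 s, during which the arm holds its last target.

## Task

One of the three breakers on the bench's distribution board has tripped: its lever stands in the middle, neither on nor off. Reset it as an electrician would: push its lever fully off, firmly against its stiff reset, until you feel it come up solid, then throw it fully on and let go. Do not force the moulded lever (never more than 20 N on it), leave the other two breakers as they are (one on, one off on purpose), and do not disturb the things around.

Things in the scene. Friction and masses are not known exactly. Their poses are not given: they have to be found in the camera images.
- board: Distribution board: grey steel desk housing fixed to the bench, 250 mm deep (x), 300 mm wide (y). Origin: centre of its underside; x away from its front. Its front 180 mm is a panel sloping up towards +x at 8 degrees (81 mm high in front, 106 mm behind), then a flat ledge 70 mm deep. Three alike breakers side by side on the panel, 90 mm apart, in any order. ON is up the slope, OFF down the slope.
- feeder_a: The TRIPPED breaker: black case 76 mm wide, 118 mm along the slope, 10 mm proud of the panel; in its middle a nose 68 x 52 mm, 18 mm proud, with the lever in a slot. Origin on the bench 94 mm below the panel at the breaker's centre; axes as the board's. Until it is reset, a block inside stops its lever a little past the middle (+0.03 to +0.36 rad) on the way to ON.
- nose_a (a point): Centre of the face of the tripped breaker's nose, level with the slot. Resetting, felt here: on the way OFF the reset mechanism resists with 9 to 14 N near the lever's end, from -0.08 to -0.41 rad on; it catches about 2 mm (at the lever's end) before a solid stop. All of this differs from unit to unit and can only be felt. 16 to 18 N against the stop is sure to reset it; above 20 N (squeeze counts too) overloads the lever.
- lever_a (a joint): Lever of the tripped breaker, rad: 0 = square to the panel (tripped; starts within 0.03 of it); positive leans to ON, ON stop at +0.42; negative leans to OFF, solid OFF stop somewhere from -0.22 to -0.57, different in each unit. It stays where it is left (friction about 2 N near its end). Once reset it goes to ON with 2 to 7 N; its moulding is smooth and slippery.
- lever_a_end (a point): Centre of the end face of the tripped breaker's lever; z out along the lever, y along its hinge (level), x towards ON. Light-coloured bar, 11 mm thick (x), 24 mm wide (y), standing 38 mm out of the nose. Its hinge axis lies 60 mm below this point along the lever. It leans from the vertical, towards ON, by its joint angle less 0.14 rad (the panel's slope).
- lever_b (a joint): Lever of the breaker that is ON, rad, same shape and sense as lever_a; starts at its ON stop, about +0.42; to be left so.
- lever_b_end (a point): Centre of the end face of the lever that is ON; axes and sizes as for lever_a_end.
- lever_c (a joint): Lever of the breaker that is OFF on purpose, rad, same shape and sense; starts at about -0.42; to be left so.
- lever_c_end (a point): Centre of the end face of the lever that is OFF; axes and sizes as for lever_a_end.
- tube_rack: Bystander: red plastic tube rack, 105 x 215 x 34 mm with short tubes standing in it. Origin at the centre of its underside.
- tip_box: Bystander: pipette-tip box, 82 x 118 x 62 mm. Origin at the centre of its underside.
- spray_bottle: Bystander: blue spray bottle, 72 mm across, 192 mm tall. Origin at the centre of its underside.
- reagent_jar: Bystander: brown glass jar, 56 mm across, 85 mm tall. Origin at the centre of its underside.
- cryo_box: Bystander: flat square freezer box, 133 x 133 x 50 mm, on the bench beside the board. Origin at the centre of its underside.
- tape_roll: Bystander: small roll of label tape, 48 mm across, 19 mm high, lying on the board's ledge. Origin at the centre of its underside.
- pipette: Bystander: hand pipette lying on the bench, about 200 mm long, 27 mm thick. Origin at the centre of its underside.

How it is judged:
By the outcome, as a careful person would: the job done as asked, in the order asked, and still so for the second after the job is handed in, with the robot touching nothing.
It also fails if it takes over 45 s, if anything falls off the work surface, if the arm or the gripper's body presses on something with over 40 N, if the wrist force passes 120 N, or if a joint passes its speed limit or range.

## Working session

There is one attempt and no reset: what is moved stays moved. The work goes in short steps, Python scripts to look and compute and a shell command to move; the robot and the scene stay as the last step left them, time stands still between calls to the robot, and variables do not carry over. Pictures are saved under pics/ and viewed, and the job is handed in when it is done.

```bash
mkdir -p pics; ls; cat > h.py <<'E'
import numpy as np, cv2
from bench import get_obs, cams, ticket
def snap(n,f):
    p=cams.snapshot(n); cv2.imwrite('pics/'+f,cv2.cvtColor(p['frame'],cv2.COLOR_RGB2BGR)); return p
def ray(p,uv):
    K=np.array(p['intrinsics']);R=np.array(p['R']);t=np.array(p['t'])
    d=R.T@np.linalg.solve(K,[uv[0],uv[1],1.]);c=-R.T@t
    return c,d/np.linalg.norm(d)
def atz(p,uv,z):
    c,d=ray(p,uv);return c+d*(z-c[2])/d[2]
def proj(p,X):
    x=np.array(p['R'])@X+np.array(p['t']);u=np.array(p['intrinsics'])@x;return u[:2]/u[2]
E
python3 - <<'E'
from h import *
import pickle
o=get_obs()
for k,v in o.items(): print(k,np.round(v,3))
ps={n:snap(n,n+'0.png') for n in('scene','top')}
pickle.dump(ps,open('ps.pkl','wb'))
for n in ps:
    c,_=ray(ps[n],(320,240));print(n,c)
    for q in('lever_a_end','feeder_a','board'):
        for r in cams.outline_of(ps[n],q): print(n,q,r['conf'],r['centre'],r['region'].sum())
E
```

```text
pics
time 0.0
joint_positions [-1.363  0.088  1.372 -0.     1.684 -0.103]
qvel [ 0.002 -0.     0.    -0.    -0.001  0.   ]
joint_torque [-2.0000e-03 -3.4019e+01 -3.0242e+01  7.2000e-02  3.3000e-02 -0.0000e+00]
tool_pos [ 0.168 -0.523  0.215]
ee_rot [-3.139 -0.     0.311]
wrist_force [-0.055 -1.248  0.196]
wrist_torque [-0.002 -0.054 -0.001]
width 0.094
scene [1.58353792 0.1618475  0.99965391]
scene lever_a_end 0.47 [307.6, 266.9] 183
scene feeder_a 0.69 [307.2, 271.7] 928
scene board 0.74 [264.9, 298.3] 298
scene board 0.64 [265.4, 299.2] 8672
scene board 0.33 [368.6, 320.0] 2909
top [0.16957905 0.06539983 1.69493331]
top feeder_a 0.83 [335.6, 208.0] 1105
top board 0.74 [375.6, 197.0] 6711
```

View pics/scene0.png

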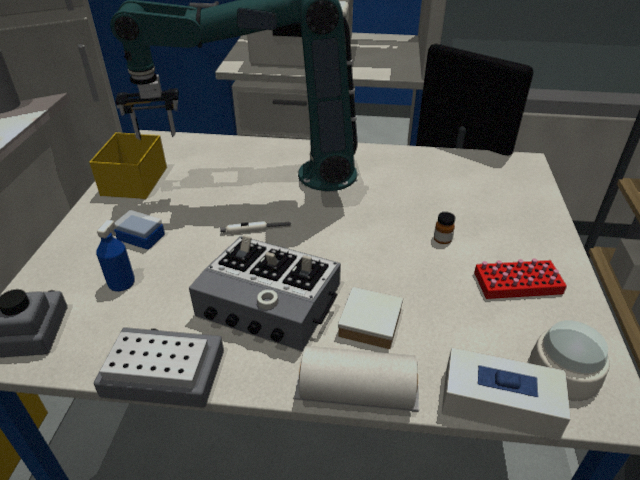

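View pics/top0.png

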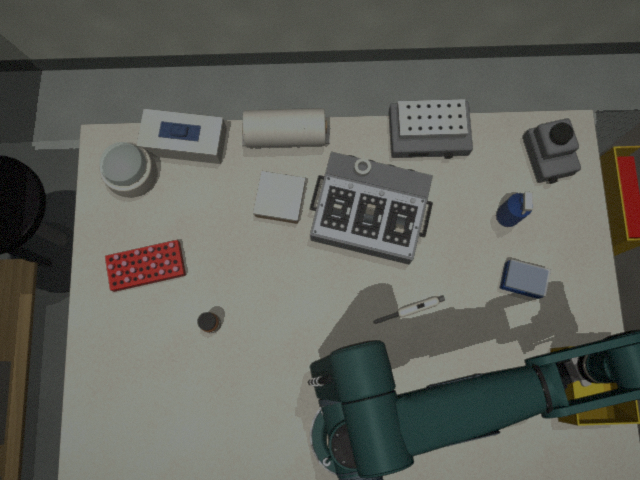

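```bash
python3 - <<'E'
import cv2
for n,(x0,x1,y0,y1) in dict(scene=(200,400,200,350),top=(290,440,130,260)).items():
    i=cv2.imread(f'pics/{n}0.png')[y0:y1,x0:x1]
    cv2.imwrite(f'pics/{n}0z.png',cv2.resize(i,None,fx=4,fy=4,interpolation=cv2.INTER_CUBIC))
E
```

```text
(no output)
```

View pics/scene0z.png

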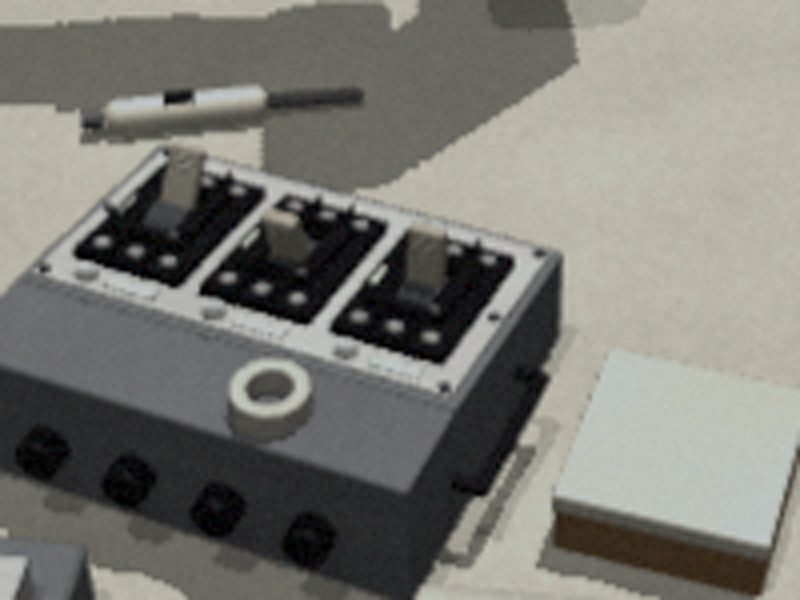

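View pics/top0z.png

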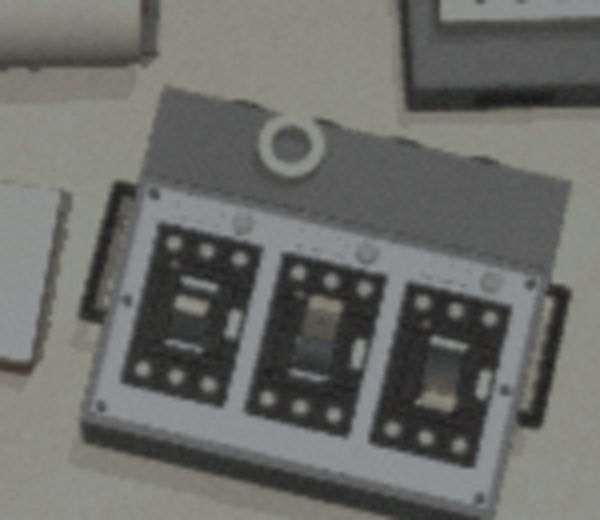

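```bash
python3 - <<'E'
from h import *
import pickle
from scipy.optimize import least_squares
ps=pickle.load(open('ps.pkl','rb'))
T=lambda u,v:(290+(u+.5)/4-.5,130+(v+.5)/4-.5)
S=lambda u,v:(200+(u+.5)/4-.5,200+(v+.5)/4-.5)
obs=[('top',T(165,88),(.125,.15,.106)),('top',T(571,182),(.125,-.15,.106)),('top',T(143,183),(.055,.15,.106)),('top',T(550,275),(.055,-.15,.106)),('top',T(83,422),(-.125,.15,.081)),('top',T(493,517),(-.125,-.15,.081)),
('scene',S(165,146),(-.125,-.15,.081)),('scene',S(562,253),(-.125,.15,.081)),('scene',S(449,407),(.055,.15,.106)),('scene',S(412,492),(.125,.15,.106))]
def W(q,X):
    c,s=np.cos(q[2]),np.sin(q[2]);return np.array([q[0]+c*X[0]-s*X[1],q[1]+s*X[0]+c*X[1],X[2]])
f=lambda q:np.concatenate([proj(ps[n],W(q,np.array(X)))-uv for n,uv,X in obs])
r=least_squares(f,[.55,0,-.2],loss='soft_l1');q=r.x
print(q,np.degrees(q[2]));print(f(q).reshape(-1,2).round(1))
# breaker geometry: triangulate lever ends
def tri(a,b):
    A=[];B=[]
    for n,uv in (('top',a),('scene',b)):
        c,d=ray(ps[n],uv);P=np.eye(3)-np.outer(d,d);A.append(P);B.append(P@c)
    return np.linalg.lstsq(np.vstack(A),np.concatenate(B),rcond=None)[0]
def B(X):
    c,s=np.cos(q[2]),np.sin(q[2]);d=X-[q[0],q[1],0];return np.array([c*d[0]+s*d[1],-s*d[0]+c*d[1],d[2]])
for nm,a,b in (('a',T(190,303),S(428,230)),('b',T(322,305),S(283,218)),('c',T(437,400),S(186,153))):
    X=tri(a,b);print(nm,X.round(4),B(X).round(4))
# nose expected: panel z along slope
np.save('board.npy',q)
E
```

```text
[ 0.63265554 -0.08509915 -0.27235346] -15.604703932624012
[[-0.4 -0.2]
 [ 0.3 -0. ]
 [-0.7 -1.5]
 [ 0.6 -0.4]
 [-0.9  0.3]
 [ 0.4  1.5]
 [-1.3 -0.9]
 [ 0.3 -0.5]
 [ 1.7  0.4]
 [-1.2  0.1]]
a [0.6189 0.0139 0.1488] [-0.0398  0.0917  0.1488]
b [ 0.6155 -0.077   0.1464] [-0.0187  0.0032  0.1464]
c [ 0.5484 -0.1539  0.1368] [-0.0627 -0.0889  0.1368]
```

```bash
python3 -m crank '[{"tz":-1.5,"twist":8.4,"grip":0},{"tz":-1.5,"twist":8.4,"grip":0},{"tz":-1.5,"twist":8.4,"grip":0},{"tz":-1.5,"twist":8.2,"grip":0},{"grip":0}]'
cat >> h.py <<'E'
q=np.load('board.npy')
def st(tgt=None):
    o=get_obs();p=np.array(o['tool_pos']);c,s=np.cos(q[2]),np.sin(q[2])
    d=p[:2]-q[:2];b=np.array([c*d[0]+s*d[1],-s*d[0]+c*d[1],p[2]])
    f=np.array(o['wrist_force']);fb=np.array([c*f[0]+s*f[1],-s*f[0]+c*f[1],f[2]])
    print('t',round(o['time'],2),'board mm',(b*1000).round(1),'yawerr deg',round(np.degrees(o['ee_rot'][2]-q[2]),2),'F',fb.round(1),'w',round(o['width'],4),'q6',round(o['joint_positions'][5],2))
    if tgt is not None:
        d=np.array(tgt)/1000-b;yaw=o['ee_rot'][2]-q[2];c,s=np.cos(yaw),np.sin(yaw)
        print('rows cm tx',round((c*d[0]+s*d[1])*100,2),'ty',round((s*d[0]-c*d[1])*100,2),'tz',round(-d[2]*100,2))
E
python3 -c "
from h import *
st([-20,90,230])"
```

```text
t 0.4 board mm [-329.4 -547.3  216.3] yawerr deg 33.42 F [-0.5 -0.3 -0.3] w 0.0938 q6 -0.1
rows cm tx 60.92 ty -36.15 tz -1.37invalid input at $[0]: expected keys tx, ty, tz, twist, grip
```

```bash
python3 -m crank '[{"tx":0,"ty":0,"tz":-1.5,"twist":8.4,"grip":0},{"tx":0,"ty":0,"tz":-1.5,"twist":8.4,"grip":0},{"tx":0,"ty":0,"tz":-1.5,"twist":8.4,"grip":0},{"tx":0,"ty":0,"tz":-1.5,"twist":8.2,"grip":0},{"tx":0,"ty":0,"tz":0,"twist":0,"grip":0}]'
python3 -c "
from h import *
st([-20,90,250])"
```

```text
time: 1.02
tool_pos: [0.1683, -0.5243, 0.278]
ee_rot: [3.139, -0.001, -0.27]
wrist_force: [-0.5, 0.9, -0.5]
width: 0.0475
t 1.02 board mm [-329.1 -547.9  278. ] yawerr deg 0.11 F [-0.8  0.8 -0.5] w 0.0475 q6 0.48
rows cm tx 31.03 ty -63.73 tz 2.8
```

```bash
python3 -m crank '[{"tx":2.5,"ty":-5.3,"tz":0,"twist":0,"grip":0},{"tx":2.5,"ty":-5.3,"tz":0,"twist":0,"grip":0},{"tx":2.5,"ty":-5.3,"tz":0,"twist":0,"grip":0},{"tx":2.5,"ty":-5.3,"tz":0,"twist":0,"grip":0},{"tx":2.5,"ty":-5.3,"tz":0,"twist":0,"grip":0},{"tx":2.5,"ty":-5.3,"tz":0,"twist":0,"grip":0},{"tx":2.5,"ty":-5.3,"tz":0,"twist":0,"grip":0},{"tx":2.5,"ty":-5.3,"tz":0,"twist":0,"grip":0},{"tx":2.5,"ty":-5.3,"tz":0,"twist":0,"grip":0},{"tx":2.5,"ty":-5.3,"tz":0,"twist":0,"grip":0},{"tx":2.5,"ty":-5.3,"tz":0,"twist":0,"grip":0},{"tx":0,"ty":0,"tz":0,"twist":0,"grip":0}]'
python3 - <<'E'
from h import *
st([-15,90,200])
o=get_obs();p=cams.snapshot('wrist')
import pickle;pickle.dump((o,p),open('w1.pkl','wb'))
cv2.imwrite('pics/w1.png',cv2.cvtColor(p['frame'],cv2.COLOR_RGB2BGR))
print(np.round(p['hand_eye'],3),p['intrinsics'])
E
```

```text
time: 2.52
tool_pos: [0.5909, -0.0327, 0.2737]
ee_rot: [-3.141, 0.004, -0.264]
wrist_force: [0.2, 0.1, -0.1]
width: 0.0004
t 2.52 board mm [-54.3  39.2 273.7] yawerr deg 0.47 F [ 0.2  0.2 -0.1] w 0.0004 q6 1.68
rows cm tx 3.97 ty -5.05 tz 7.37
[[ 0.    -0.97  -0.242  0.071]
 [ 1.     0.     0.     0.001]
 [ 0.    -0.242  0.97  -0.168]
 [ 0.     0.     0.     1.   ]] [[370.99473833   0.         317.97312932]
 [  0.         370.99473833 237.70543209]
 [  0.           0.           1.        ]]
```

View pics/w1.png

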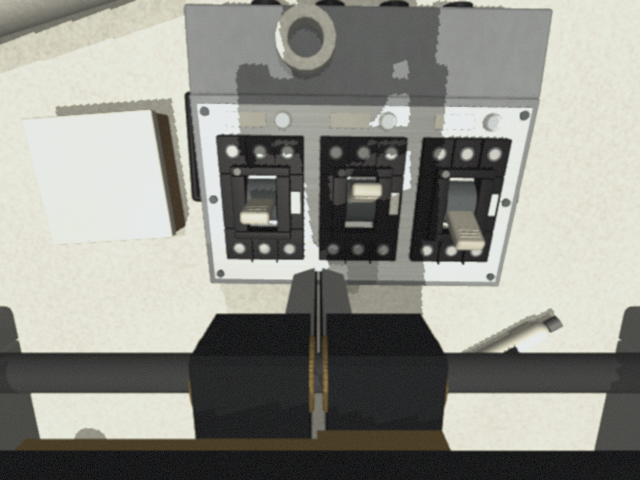

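```bash
python3 - <<'E'
from h import *
import pickle
from scipy.spatial.transform import Rotation as Ro
o,p=pickle.load(open('w1.pkl','rb'))
H=np.array(p['hand_eye']);R=Ro.from_euler('xyz',o['ee_rot']).as_matrix()
K=np.array(p['intrinsics'])
def at(uv,z):
    c=R@H[:3,3]+o['tool_pos'];d=R@H[:3,:3]@np.linalg.solve(K,[*uv,1.]);X=c+d*(z-c[2])/d[2]
    c,s=np.cos(q[2]),np.sin(q[2]);d=X-[q[0],q[1],0];return (np.array([c*d[0]+s*d[1],-s*d[0]+c*d[1],d[2]])*1000).round(1)
print('a end front/back', at((255,218),.149),at((257,208),.149))
print('b',at((366,190),.147)); print('c',at((468,243),.139))
for uv,e in (((205,112),''),((524,115),''),((221,273),''),((490,276),'')): print('bolt',at(uv,.1))
print('front corners',at((212,283),.081),at((497,286),.081),'back',at((186,6),.106),at((551,10),.106))
E
```

```text
a end front/back [-41.   88.9 149. ] [-32.8  87.  149. ]
b [-18.    0.4 147. ]
c [-62.9 -88.7 139. ]
bolt [ 43.4 137.9 100. ]
bolt [  43.3 -141.6  100. ]
bolt [-105.6  132.2  100. ]
bolt [-106.4 -130.1  100. ]
front corners [-123.4  147.3   81. ] [-124.2 -148.1   81. ] back [124.  146.1 106. ] [ 123.6 -148.5  106. ]
```

```bash
python3 -m crank '[{"tx":1.4,"ty":-1.7,"tz":2.4,"twist":0.5,"grip":0},{"tx":1.4,"ty":-1.7,"tz":2.4,"twist":0,"grip":0},{"tx":1.4,"ty":-1.7,"tz":2.5,"twist":0,"grip":0},{"tx":0,"ty":0,"tz":0,"twist":0,"grip":0}]'
python3 - <<'E'
from h import *
st([-12,90,155])
for th in np.arange(0,-.58,-.05):
    p=th-.14;r=54;print(round(th,2),'tcp x',round(-34.5+r*np.sin(p)+5.5*np.cos(p)+8,1),'z',round(90+r*np.cos(p)-5.5*np.sin(p)+11,1))
E
```

```text
time: 3.08
tool_pos: [0.6424, 0.0006, 0.2]
ee_rot: [3.14, 0.007, -0.281]
wrist_force: [-0.6, -1.1, 0.2]
width: 0.0006
t 3.08 board mm [-13.6  85.1 200. ] yawerr deg -0.47 F [-0.3 -1.2  0.2] w 0.0006 q6 1.76
rows cm tx 0.16 ty -0.49 tz 4.5
0.0 tcp x -28.6 z 155.2
-0.05 tcp x -31.3 z 155.1
-0.1 tcp x -34.0 z 154.8
-0.15 tcp x -36.7 z 154.3
-0.2 tcp x -39.3 z 153.7
-0.25 tcp x -41.9 z 153.0
-0.3 tcp x -44.5 z 152.2
-0.35 tcp x -47.1 z 151.2
-0.4 tcp x -49.5 z 150.1
-0.45 tcp x -52.0 z 148.9
-0.5 tcp x -54.3 z 147.6
-0.55 tcp x -56.6 z 146.1
```

```bash
python3 -m crank '[{"tx":0,"ty":-0.4,"tz":1.5,"twist":0,"grip":0},{"tx":0,"ty":0,"tz":1.5,"twist":0,"grip":0},{"tx":0,"ty":0,"tz":1.5,"twist":0,"grip":0},{"tx":0,"ty":0,"tz":0,"twist":0,"grip":0}]'
python3 - <<'E'
from h import *
st([-26,90,154.5])
o=get_obs();p=snap('wrist','w2.png')
E
```

```text
time: 3.58
tool_pos: [0.644, 0.0052, 0.1563]
ee_rot: [3.141, 0.004, -0.281]
wrist_force: [0.4, 0.5, -0.7]
width: 0.0007
t 3.58 board mm [-13.4  90.  156.3] yawerr deg -0.5 F [ 0.3  0.6 -0.7] w 0.0007 q6 1.77
rows cm tx -1.26 ty 0.01 tz 0.18
```

View pics/w2.png

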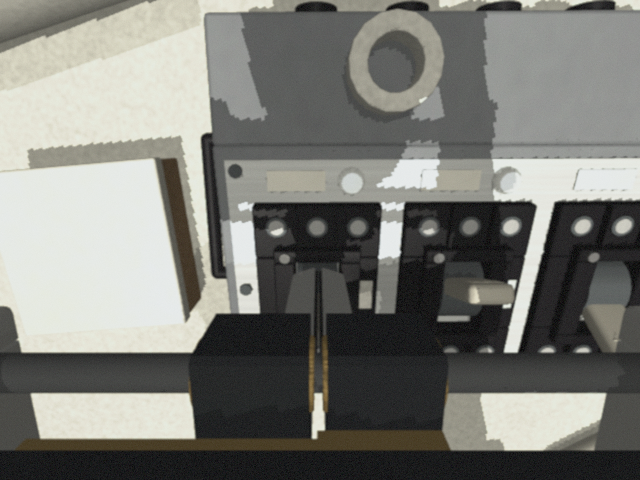

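Fingertips (318,265) are over the left breaker's centreline (case 255–380 columns), on the ON side of its lever. I'll start pushing in small steps.

```bash
python3 -m crank '[{"tx":-0.4,"ty":0,"tz":0.15,"twist":0,"grip":0},{"tx":-0.4,"ty":0,"tz":0,"twist":0,"grip":0},{"tx":-0.2,"ty":0,"tz":0,"twist":0,"grip":0},{"tx":0,"ty":0,"tz":0,"twist":0,"grip":0}]'
python3 -c "
from h import *
st()"
python3 -m crank '[{"tx":-0.2,"ty":0,"tz":0,"twist":0,"grip":0},{"tx":-0.2,"ty":0,"tz":0,"twist":0,"grip":0},{"tx":0,"ty":0,"tz":0,"twist":0,"grip":0}]'
python3 -c "
from h import *
st()"
```

```text
time: 4.12
tool_pos: [0.6357, 0.0082, 0.1574]
ee_rot: [-3.142, -0.001, -0.281]
wrist_force: [0.0, 0.1, 0.2]
width: 0.0005
t 4.12 board mm [-22.2  90.7 157.4] yawerr deg -0.48 F [0.  0.1 0.2] w 0.0005 q6 1.78
time: 4.5
tool_pos: [0.6317, 0.0092, 0.157]
ee_rot: [3.141, -0.0, -0.281]
wrist_force: [-0.7, 0.0, -0.2]
width: 0.0001
t 4.5 board mm [-26.3  90.6 157. ] yawerr deg -0.49 F [-0.6 -0.1 -0.2] w 0.0001 q6 1.78
```

```bash
for i in 1; do python3 -m crank '[{"tx":-0.2,"ty":0,"tz":0.1,"twist":0,"grip":0},{"tx":0,"ty":0,"tz":0,"twist":0,"grip":0}]'; done >/dev/null
python3 -c "
from h import *
st()"
python3 -m crank '[{"tx":-0.2,"ty":0,"tz":0,"twist":0,"grip":0},{"tx":0,"ty":0,"tz":0,"twist":0,"grip":0}]' >/dev/null
python3 -c "
from h import *
st()"
python3 -m crank '[{"tx":-0.2,"ty":0,"tz":0,"twist":0,"grip":0},{"tx":0,"ty":0,"tz":0,"twist":0,"grip":0}]' >/dev/null
python3 -c "
from h import *
st()"
```

```text
t 4.75 board mm [-28.1  90.6 156.2] yawerr deg -0.49 F [0.1 0.2 0.7] w 0.0003 q6 1.78
t 5.0 board mm [-30.3  90.6 156. ] yawerr deg -0.48 F [0.9 0.7 0.5] w 0.0006 q6 1.78
t 5.25 board mm [-32.4  90.6 155.8] yawerr deg -0.48 F [ 1.5  1.2 -1. ] w 0.0005 q6 1.78
```

```bash
python3 -m crank '[{"tx":-0.1,"ty":0,"tz":0.1,"twist":0,"grip":0},{"tx":0,"ty":0,"tz":0,"twist":0,"grip":0}]' >/dev/null
python3 -c "
from h import *
st()"
python3 -m crank '[{"tx":-0.2,"ty":0,"tz":0.1,"twist":0,"grip":0},{"tx":0,"ty":0,"tz":0,"twist":0,"grip":0}]' >/dev/null
python3 -c "
from h import *
st()"
python3 -m crank '[{"tx":-0.1,"ty":0,"tz":0,"twist":0,"grip":0},{"tx":0,"ty":0,"tz":0,"twist":0,"grip":0}]' >/dev/null
python3 -c "
from h import *
st()"
```

```text
t 5.5 board mm [-33.4  90.7 155. ] yawerr deg -0.49 F [ 1.  -0.2  1.1] w 0.0003 q6 1.78
t 5.75 board mm [-35.4  90.7 154. ] yawerr deg -0.49 F [ 0.3 -0.   1. ] w 0.0003 q6 1.78
t 6.0 board mm [-36.5  90.7 153.8] yawerr deg -0.48 F [ 0.3 -0.1  0.6] w 0.0004 q6 1.78
```

```bash
python3 - <<'E'
from h import *
p=snap('scene','s2.png')
i=cv2.imread('pics/s2.png')[190:310,230:390]
cv2.imwrite('pics/s2z.png',cv2.resize(i,None,fx=5,fy=5,interpolation=cv2.INTER_CUBIC))
for _ in range(4): st(); cams.snapshot('top')
E
```

```text
t 6.05 board mm [-36.5  90.7 153.8] yawerr deg -0.48 F [ 0.9 -0.6  0.8] w 0.0003 q6 1.78
t 6.1 board mm [-36.5  90.7 153.7] yawerr deg -0.49 F [0.1 0.5 0.4] w 0.0008 q6 1.78
t 6.15 board mm [-36.5  90.7 153.7] yawerr deg -0.49 F [0.5 0.1 0.2] w 0.0006 q6 1.78
t 6.2 board mm [-36.4  90.6 153.7] yawerr deg -0.49 F [0.4 0.4 0.2] w 0.0005 q6 1.78
```

View pics/s2z.png

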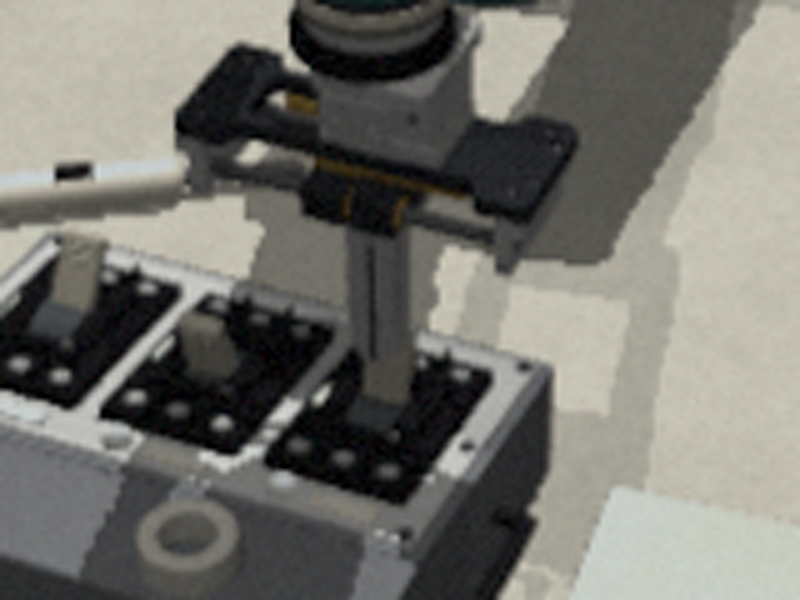

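```bash
python3 -m crank '[{"tx":-0.2,"ty":0,"tz":0,"twist":0,"grip":0},{"tx":0,"ty":0,"tz":0,"twist":0,"grip":0}]' >/dev/null
python3 -c "
from h import *
st()"
python3 -m crank '[{"tx":-0.1,"ty":0,"tz":0.05,"twist":0,"grip":0},{"tx":0,"ty":0,"tz":0,"twist":0,"grip":0}]' >/dev/null
python3 -c "
from h import *
st()"
python3 -m crank '[{"tx":-0.1,"ty":0,"tz":0,"twist":0,"grip":0},{"tx":0,"ty":0,"tz":0,"twist":0,"grip":0}]' >/dev/null
python3 -c "
from h import *
st()"
```

```text
t 6.5 board mm [-38.3  90.7 153.9] yawerr deg -0.49 F [ 0.6 -0.2 -0.4] w 0.0004 q6 1.78
t 6.75 board mm [-39.4  90.7 153.4] yawerr deg -0.49 F [-0.2 -0.4  0. ] w 0.0006 q6 1.78
t 7.0 board mm [-40.2  90.7 153.4] yawerr deg -0.49 F [ 0.7 -0.5  0.2] w 0.0008 q6 1.78
```

```bash
python3 - <<'E'
from h import *
p=snap('scene','s3.png')
a=cv2.imread('pics/scene0.png')[235:285,285:335];b=cv2.imread('pics/s3.png')[235:285,285:335]
cv2.imwrite('pics/s3z.png',cv2.resize(np.hstack([a,b]),None,fx=8,fy=8,interpolation=cv2.INTER_CUBIC))
# project predicted tip corners & lever
c,s=np.cos(q[2]),np.sin(q[2])
def Wd(X): X=np.array(X)/1000;return np.array([q[0]+c*X[0]-s*X[1],q[1]+s*X[0]+c*X[1],X[2]])
for X in ([-32,90,142.4],[-48,90,142.4],[-43,90,149.5]): print(X,((proj(p,Wd(X))-[285,235])*8+[400,0]).round())
for r in cams.outline_of(p,'lever_a_end'): print(r['conf'],r['centre'],r['region'].sum())
E
```

```text
[-32, 90, 142.4] [558. 207.]
[-48, 90, 142.4] [579. 175.]
[-43, 90, 149.5] [572. 168.]
0.63 [305.3, 267.2] 155
```

View pics/s3z.png

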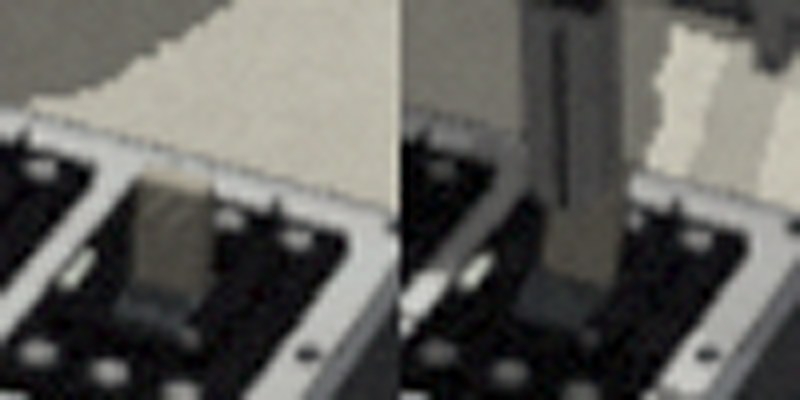

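```bash
python3 -m crank '[{"tx":-0.1,"ty":0,"tz":0.1,"twist":0,"grip":0},{"tx":0,"ty":0,"tz":0,"twist":0,"grip":0}]' >/dev/null
python3 -c "
from h import *
st()"
python3 -m crank '[{"tx":-0.1,"ty":0,"tz":0.05,"twist":0,"grip":0},{"tx":0,"ty":0,"tz":0,"twist":0,"grip":0}]' >/dev/null
python3 -c "
from h import *
st()"
python3 -m crank '[{"tx":-0.1,"ty":0,"tz":0.05,"twist":0,"grip":0},{"tx":0,"ty":0,"tz":0,"twist":0,"grip":0}]' >/dev/null
python3 -c "
from h import *
st()"
```

```text
t 7.35 board mm [-41.3  90.7 152.5] yawerr deg -0.49 F [1.  0.4 0.7] w 0.0008 q6 1.78
t 7.6 board mm [-42.4  90.7 151.9] yawerr deg -0.48 F [0.1 0.2 0.2] w 0.0004 q6 1.78
t 7.85 board mm [-43.1  90.7 151.5] yawerr deg -0.49 F [ 0.2 -0.4  1.3] w 0.0007 q6 1.78
```

```bash
python3 -m crank '[{"tx":-0.1,"ty":0,"tz":0.05,"twist":0,"grip":0}]' >/dev/null
python3 -c "
from h import *
st()"
python3 -m crank '[{"tx":-0.1,"ty":0,"tz":0.05,"twist":0,"grip":0}]' >/dev/null
python3 -c "
from h import *
st()"
python3 -m crank '[{"tx":-0.1,"ty":0,"tz":0.05,"twist":0,"grip":0}]' >/dev/null
python3 -c "
from h import *
st()"
```

```text
t 7.97 board mm [-44.1  90.8 151. ] yawerr deg -0.49 F [1.1 0.6 0.1] w 0.0002 q6 1.78
t 8.1 board mm [-45.3  90.8 150.4] yawerr deg -0.49 F [-0.   0.4  0.3] w 0.0007 q6 1.78
t 8.22 board mm [-46.3  90.8 149.9] yawerr deg -0.49 F [ 0.1 -0.8  0.5] w 0.0004 q6 1.78
```

```bash
python3 -m crank '[{"tx":-0.1,"ty":0,"tz":0.05,"twist":0,"grip":0}]' >/dev/null
python3 -c "
from h import *
st()"
python3 -m crank '[{"tx":-0.1,"ty":0,"tz":0.05,"twist":0,"grip":0}]' >/dev/null
python3 - <<'E'
from h import *
st()
p=snap('scene','s4.png')
b=cv2.imread('pics/s4.png')[235:285,285:335]
cv2.imwrite('pics/s4z.png',cv2.resize(b,None,fx=10,fy=10,interpolation=cv2.INTER_CUBIC))
E
```

```text
t 8.35 board mm [-47.3  90.8 149.4] yawerr deg -0.49 F [0.2 0.3 0.7] w 0.0004 q6 1.78
t 8.47 board mm [-47.9  90.8 149.1] yawerr deg -0.49 F [ 1.9 -0.   1.6] w 0.0007 q6 1.78
```

View pics/s4z.png

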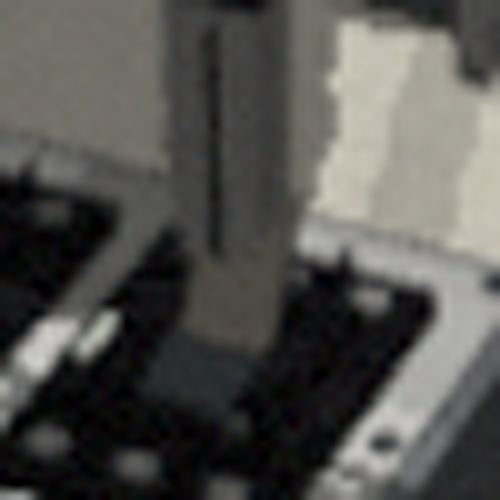

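```bash
python3 -m crank '[{"tx":-0.1,"ty":0,"tz":0.05,"twist":0,"grip":0}]' >/dev/null
python3 -c "
from h import *
st()"
python3 -m crank '[{"tx":-0.1,"ty":0,"tz":0.05,"twist":0,"grip":0}]' >/dev/null
python3 -c "
from h import *
st()"
```

```text
t 8.65 board mm [-48.2  90.8 149. ] yawerr deg -0.5 F [ 3.5 -0.4  2.3] w 0.0006 q6 1.78
t 8.78 board mm [-48.6  90.8 148.9] yawerr deg -0.5 F [5.  0.  2.4] w 0.0003 q6 1.78
```

```bash
python3 -m crank '[{"tx":-0.2,"ty":0,"tz":0.05,"twist":0,"grip":0}]' >/dev/null
python3 -c "
from h import *
st()"
python3 -m crank '[{"tx":-0.1,"ty":0,"tz":0.05,"twist":0,"grip":0}]' >/dev/null
python3 -c "
from h import *
st()"
python3 -m crank '[{"tx":0,"ty":0,"tz":0,"twist":0,"grip":0}]' >/dev/null
python3 -c "
from h import *
st()"
```

```text
t 8.9 board mm [-49.2  90.8 148.9] yawerr deg -0.51 F [8.5 0.7 1.5] w 0.0005 q6 1.79
t 9.03 board mm [-49.5  90.8 148.7] yawerr deg -0.52 F [9.2 0.1 2.1] w 0.0005 q6 1.79
t 9.15 board mm [-49.5  90.8 148.8] yawerr deg -0.52 F [9.2 0.1 1.9] w 0.0002 q6 1.79
```

```bash
python3 -m crank '[{"tx":-0.1,"ty":0,"tz":0,"twist":0,"grip":0}]' >/dev/null
python3 -c "
from h import *
st()"
python3 -m crank '[{"tx":-0.1,"ty":0,"tz":0,"twist":0,"grip":0}]' >/dev/null
python3 -c "
from h import *
st()"
python3 -m crank '[{"tx":-0.1,"ty":0,"tz":0,"twist":0,"grip":0}]' >/dev/null
python3 -c "
from h import *
st()"
```

```text
t 9.28 board mm [-49.9  90.7 148.8] yawerr deg -0.53 F [10.9  0.4  1.1] w 0.0009 q6 1.79
t 9.4 board mm [-51.   90.8 148.8] yawerr deg -0.53 F [10.6  0.8  1.2] w 0.0003 q6 1.79
t 9.53 board mm [-52.2  90.8 148.8] yawerr deg -0.53 F [ 9.3 -0.3  1.2] w 0.0006 q6 1.79
```

```bash
python3 -m crank '[{"tx":-0.1,"ty":0,"tz":0.05,"twist":0,"grip":0}]' >/dev/null
python3 -c "
from h import *
st()"
python3 -m crank '[{"tx":-0.1,"ty":0,"tz":0.05,"twist":0,"grip":0}]' >/dev/null
python3 -c "
from h import *
st()"
python3 -m crank '[{"tx":-0.1,"ty":0,"tz":0.05,"twist":0,"grip":0}]' >/dev/null
python3 -c "
from h import *
st()"
```

```text
t 9.65 board mm [-53.1  90.8 148.4] yawerr deg -0.53 F [11.4  0.4  2.2] w 0.0002 q6 1.79
t 9.78 board mm [-54.   90.8 148. ] yawerr deg -0.53 F [10.6 -0.6  1.4] w 0.0006 q6 1.79
t 9.9 board mm [-55.   90.8 147.6] yawerr deg -0.53 F [10.6  0.3  1.9] w 0.0002 q6 1.79
```

```bash
python3 -m crank '[{"tx":-0.1,"ty":0,"tz":0.05,"twist":0,"grip":0}]' >/dev/null
python3 -c "
from h import *
st()"
python3 -m crank '[{"tx":-0.1,"ty":0,"tz":0.05,"twist":0,"grip":0}]' >/dev/null
python3 -c "
from h import *
st()"
python3 -m crank '[{"tx":-0.1,"ty":0,"tz":0.05,"twist":0,"grip":0}]' >/dev/null
python3 -c "
from h import *
st()"
```

```text
t 10.03 board mm [-56.5  90.8 146.9] yawerr deg -0.53 F [7.9 0.7 1.5] w 0.0005 q6 1.79
t 10.15 board mm [-57.4  90.8 146.4] yawerr deg -0.52 F [ 9.2 -0.1  2.6] w 0.0001 q6 1.79
t 10.28 board mm [-57.7  90.8 146.3] yawerr deg -0.53 F [11.2  0.2  2.9] w 0.0003 q6 1.79
```

```bash
python3 -m crank '[{"tx":-0.1,"ty":0,"tz":0.05,"twist":0,"grip":0}]' >/dev/null
python3 -c "
from h import *
st()"
python3 -m crank '[{"tx":-0.1,"ty":0,"tz":0,"twist":0,"grip":0}]' >/dev/null
python3 -c "
from h import *
st()"

```

```text
t 10.4 board mm [-57.9  90.8 146.3] yawerr deg -0.54 F [13.  -0.1  1.9] w 0.0006 q6 1.79
t 10.53 board mm [-58.3  90.8 146.6] yawerr deg -0.54 F [12.7 -1.   4.3] w 0.0005 q6 1.79
```

```bash
python3 -m crank '[{"tx":-0.1,"ty":0,"tz":0.1,"twist":0,"grip":0}]' >/dev/null
python3 -c "
from h import *
st()"
python3 -m crank '[{"tx":0,"ty":0,"tz":0,"twist":0,"grip":0}]' >/dev/null
python3 -c "
from h import *
st()"

```

```text
t 10.65 board mm [-58.6  90.9 146.5] yawerr deg -0.55 F [14.3  0.9  5.7] w 0.0003 q6 1.79
t 10.78 board mm [-58.7  90.9 146.6] yawerr deg -0.55 F [12.9 -0.1  4.8] w 0.0006 q6 1.79
```

```bash
python3 -m crank '[{"tx":-0.1,"ty":0,"tz":0.05,"twist":0,"grip":0}]' >/dev/null
python3 -c "
from h import *
st()"
python3 -m crank '[{"tx":0,"ty":0,"tz":0,"twist":0,"grip":0}]' >/dev/null
python3 -c "
from h import *
st()
import time
for _ in range(2): cams.snapshot('scene'); st()"

```

```text
t 10.9 board mm [-58.8  90.9 146.5] yawerr deg -0.55 F [15.5 -0.   5.9] w 0.0002 q6 1.79
t 11.03 board mm [-58.8  90.9 146.5] yawerr deg -0.55 F [13.8  0.8  3.8] w 0.0009 q6 1.79
t 11.07 board mm [-58.8  90.9 146.5] yawerr deg -0.56 F [15.  -0.5  4.5] w 0.0006 q6 1.79
t 11.12 board mm [-58.8  90.9 146.5] yawerr deg -0.56 F [15.  -1.3  4.6] w 0.0002 q6 1.79
```

```bash
python3 -m crank '[{"tx":-0.1,"ty":0,"tz":0,"twist":0,"grip":0},{"tx":0,"ty":0,"tz":0,"twist":0,"grip":0}]' >/dev/null
python3 -c "
from h import *
st()
for _ in range(3): cams.snapshot('scene'); st()"

```

```text
t 11.38 board mm [-59.2  90.9 146.8] yawerr deg -0.56 F [16.3 -0.9  4.5] w 0.0005 q6 1.79
t 11.43 board mm [-59.2  90.9 146.7] yawerr deg -0.56 F [15.7 -1.2  4.7] w 0.0004 q6 1.79
t 11.47 board mm [-59.2  90.9 146.8] yawerr deg -0.56 F [15.8  0.4  5.4] w 0.0003 q6 1.79
t 11.53 board mm [-59.2  90.9 146.8] yawerr deg -0.56 F [16.   0.5  4.3] w 0.0007 q6 1.79
```

```bash
python3 -m crank '[{"tx":-0.05,"ty":0,"tz":0.02,"twist":0,"grip":0},{"tx":0,"ty":0,"tz":0,"twist":0,"grip":0}]' >/dev/null
python3 - <<'E'
from h import *
st()
p=snap('scene','s5.png');st()
b=cv2.imread('pics/s5.png')[235:285,285:335]
cv2.imwrite('pics/s5z.png',cv2.resize(b,None,fx=10,fy=10,interpolation=cv2.INTER_CUBIC))
E
```

```text
t 11.78 board mm [-59.3  90.9 146.7] yawerr deg -0.56 F [16.1  0.1  4. ] w 0.0005 q6 1.79
t 11.82 board mm [-59.3  90.9 146.7] yawerr deg -0.56 F [17.2 -1.6  4.4] w -0.0001 q6 1.79
```

View pics/s5z.png

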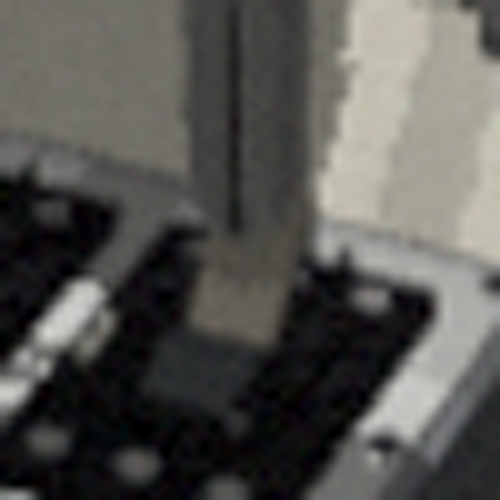

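```bash
python3 -m crank '[{"tx":0.8,"ty":0,"tz":0,"twist":0,"grip":0},{"tx":1.0,"ty":0,"tz":-0.5,"twist":0,"grip":0},{"tx":0,"ty":0,"tz":-2,"twist":0,"grip":0},{"tx":0,"ty":0,"tz":-2,"twist":0,"grip":0},{"tx":0,"ty":0,"tz":0,"twist":0,"grip":0}]' >/dev/null
python3 - <<'E'
from h import *
st([-95,90,190])
p=snap('scene','s6.png')
b=cv2.imread('pics/s6.png')[235:285,275:335]
cv2.imwrite('pics/s6z.png',cv2.resize(b,None,fx=10,fy=10,interpolation=cv2.INTER_CUBIC))
E
```

```text
t 12.45 board mm [-49.6  91.  187.6] yawerr deg -0.47 F [ 0.7 -0.3 -0.9] w 0.0005 q6 1.78
rows cm tx -4.54 ty 0.14 tz -0.24
```

View pics/s6z.png

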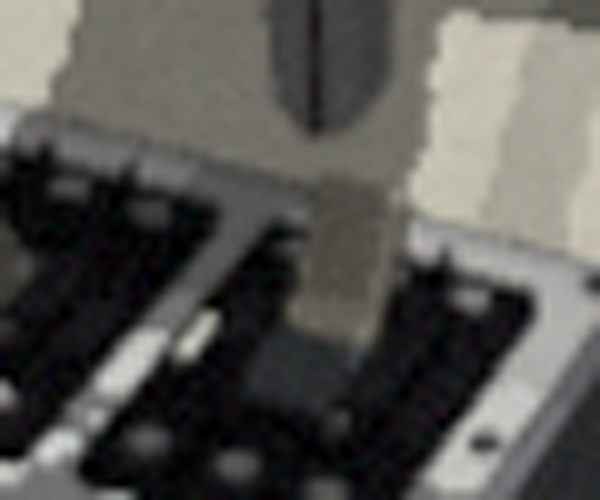

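```bash
python3 -m crank '[{"tx":-2.5,"ty":0,"tz":0,"twist":0,"grip":0},{"tx":-2.3,"ty":0,"tz":0,"twist":0,"grip":0},{"tx":0,"ty":0,"tz":2,"twist":0,"grip":0},{"tx":0,"ty":0,"tz":2,"twist":0,"grip":0},{"tx":0,"ty":0,"tz":1.2,"twist":0,"grip":0},{"tx":0,"ty":0,"tz":0,"twist":0,"grip":0}]' >/dev/null
python3 - <<'E'
from h import *
st([-95,90,135])
E
```

```text
t 13.25 board mm [-99.   90.9 132.5] yawerr deg -0.49 F [0.3 0.5 0.9] w 0.0006 q6 1.8
rows cm tx 0.4 ty 0.09 tz -0.25
```

```bash
python3 -m crank '[{"tx":0.5,"ty":0,"tz":0,"twist":0,"grip":0},{"tx":0.5,"ty":0,"tz":0,"twist":0,"grip":0},{"tx":0.3,"ty":0,"tz":0,"twist":0,"grip":0}]' >/dev/null
python3 -c "
from h import *
st()"
python3 -m crank '[{"tx":0.3,"ty":0,"tz":-0.1,"twist":0,"grip":0}]' >/dev/null
python3 -c "
from h import *
st()"
python3 -m crank '[{"tx":0.3,"ty":0,"tz":-0.1,"twist":0,"grip":0}]' >/dev/null
python3 -c "
from h import *
st()"
python3 -m crank '[{"tx":0.3,"ty":0,"tz":-0.1,"twist":0,"grip":0}]' >/dev/null
python3 -c "
from h import *
st()"
```

```text
t 13.62 board mm [-85.5  91.2 135.4] yawerr deg -0.48 F [-6.5 -0.5  4.3] w 0.0005 q6 1.8
t 13.75 board mm [-84.6  91.2 135.9] yawerr deg -0.47 F [-10.3  -0.3   6. ] w 0.0003 q6 1.8
t 13.88 board mm [-81.7  91.3 137.1] yawerr deg -0.45 F [-9.3 -0.   4.6] w 0.0004 q6 1.79
t 14.0 board mm [-77.9  91.3 138.1] yawerr deg -0.46 F [-6.5  0.6  4.1] w 0.0005 q6 1.79
```

```bash
python3 -m crank '[{"tx":0.3,"ty":0,"tz":-0.15,"twist":0,"grip":0}]' >/dev/null
python3 -c "
from h import *
st()"
python3 -m crank '[{"tx":0.3,"ty":0,"tz":-0.15,"twist":0,"grip":0}]' >/dev/null
python3 -c "
from h import *
st()"
python3 -m crank '[{"tx":0.3,"ty":0,"tz":-0.1,"twist":0,"grip":0}]' >/dev/null
python3 - <<'E'
from h import *
st()
p=snap('scene','s7.png')
b=cv2.imread('pics/s7.png')[235:285,275:335]
cv2.imwrite('pics/s7z.png',cv2.resize(b,None,fx=10,fy=10,interpolation=cv2.INTER_CUBIC))
E
```

```text
t 14.12 board mm [-74.4  91.2 139.6] yawerr deg -0.46 F [-5.   0.3  3.5] w 0.0006 q6 1.79
t 14.25 board mm [-71.   91.2 141.2] yawerr deg -0.46 F [-5.1  0.8  3.5] w 0.0002 q6 1.79
t 14.38 board mm [-67.3  91.2 142.2] yawerr deg -0.47 F [-4.1 -1.2  1.7] w 0.0006 q6 1.79
```

View pics/s7z.png

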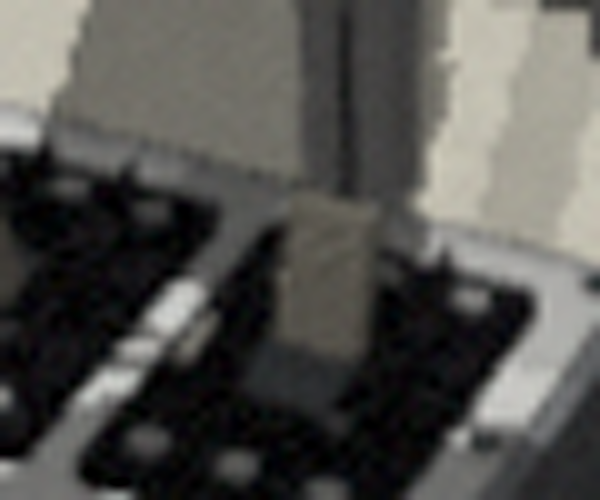

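Lever (end ~(335,200) in the crop) is in front of the finger and moving towards ON. Continuing.

```bash
python3 -m crank '[{"tx":0.4,"ty":0,"tz":-0.1,"twist":0,"grip":0},{"tx":0.4,"ty":0,"tz":-0.1,"twist":0,"grip":0}]' >/dev/null
python3 -c "
from h import *
st()"
python3 -m crank '[{"tx":0.4,"ty":0,"tz":-0.05,"twist":0,"grip":0},{"tx":0.3,"ty":0,"tz":-0.05,"twist":0,"grip":0}]' >/dev/null
python3 -c "
from h import *
st()"
python3 -m crank '[{"tx":0.3,"ty":0,"tz":-0.05,"twist":0,"grip":0},{"tx":0.2,"ty":0,"tz":-0.05,"twist":0,"grip":0}]' >/dev/null
python3 -c "
from h import *
st()"
```

```text
t 14.68 board mm [-58.3  90.9 143.8] yawerr deg -0.49 F [-2.8 -0.5  1.1] w 0.0002 q6 1.79
t 14.93 board mm [-51.   90.8 144.7] yawerr deg -0.5 F [-1.2 -0.7  0.6] w 0.0002 q6 1.79
t 15.18 board mm [-46.7  90.7 145.2] yawerr deg -0.49 F [-1.6  0.7 -0.1] w 0.0005 q6 1.78
```

```bash
python3 -m crank '[{"tx":0.2,"ty":0,"tz":-0.05,"twist":0,"grip":0},{"tx":0.2,"ty":0,"tz":-0.05,"twist":0,"grip":0}]' >/dev/null
python3 -c "
from h import *
st()"
python3 -m crank '[{"tx":0.2,"ty":0,"tz":-0.05,"twist":0,"grip":0}]' >/dev/null
python3 -c "
from h import *
st()"
python3 -m crank '[{"tx":0.2,"ty":0,"tz":-0.05,"twist":0,"grip":0}]' >/dev/null
python3 -c "
from h import *
st()"
python3 -m crank '[{"tx":0.2,"ty":0,"tz":-0.05,"twist":0,"grip":0}]' >/dev/null
python3 -c "
from h import *
st()"
```

```text
t 15.43 board mm [-42.7  90.6 146.5] yawerr deg -0.49 F [-2.  -1.2 -0.3] w 0.0005 q6 1.78
t 15.55 board mm [-40.4  90.6 147.3] yawerr deg -0.49 F [-2.4 -0.8 -0.9] w 0.0003 q6 1.78
t 15.68 board mm [-38.3  90.7 148. ] yawerr deg -0.49 F [-1.1 -0.4 -0.5] w -0.0001 q6 1.78
t 15.8 board mm [-36.3  90.7 148.5] yawerr deg -0.49 F [-1.1 -0.3  0. ] w 0.0006 q6 1.78
```

```bash
python3 -m crank '[{"tx":0.2,"ty":0,"tz":-0.05,"twist":0,"grip":0}]' >/dev/null
python3 -c "
from h import *
st()"
python3 -m crank '[{"tx":0.2,"ty":0,"tz":0,"twist":0,"grip":0}]' >/dev/null
python3 -c "
from h import *
st()"
python3 -m crank '[{"tx":0.2,"ty":0,"tz":0,"twist":0,"grip":0}]' >/dev/null
python3 -c "
from h import *
st()"
```

```text
t 15.93 board mm [-34.8  90.7 148.9] yawerr deg -0.49 F [-4.6 -0.3 -1.1] w 0.0007 q6 1.78
t 16.05 board mm [-34.4  90.7 148.7] yawerr deg -0.47 F [-8.9 -0.4  3.1] w 0.0004 q6 1.78
t 16.18 board mm [-34.2  90.7 148.6] yawerr deg -0.46 F [-12.   -0.7   4.5] w 0.0007 q6 1.78
```

```bash
python3 -m crank '[{"tx":-0.8,"ty":0,"tz":0,"twist":0,"grip":0},{"tx":-1.0,"ty":0,"tz":0,"twist":0,"grip":0},{"tx":-0.5,"ty":0,"tz":-2,"twist":0,"grip":0},{"tx":0,"ty":0,"tz":-4,"twist":0,"grip":0},{"tx":0,"ty":0,"tz":-5,"twist":0,"grip":0},{"tx":-3,"ty":0,"tz":-2,"twist":0,"grip":0},{"tx":-3,"ty":0,"tz":0,"twist":0,"grip":0},{"tx":0,"ty":0,"tz":0,"twist":0,"grip":0}]'
python3 - <<'E'
from h import *
from scipy.spatial.transform import Rotation as Ro
st()
o=get_obs();p=snap('wrist','w9.png')
p2=snap('scene','s9.png')
b=cv2.imread('pics/s9.png')[225:300,235:345]
cv2.imwrite('pics/s9z.png',cv2.resize(b,None,fx=7,fy=7,interpolation=cv2.INTER_CUBIC))
E
```

```text
time: 17.18
tool_pos: [0.5473, 0.0339, 0.282]
ee_rot: [-3.14, -0.005, -0.28]
wrist_force: [0.9, 0.1, -0.2]
width: 0.0005
t 17.18 board mm [-114.2   91.6  282. ] yawerr deg -0.44 F [ 0.8  0.4 -0.2] w 0.0005 q6 1.81
```

View pics/w9.png

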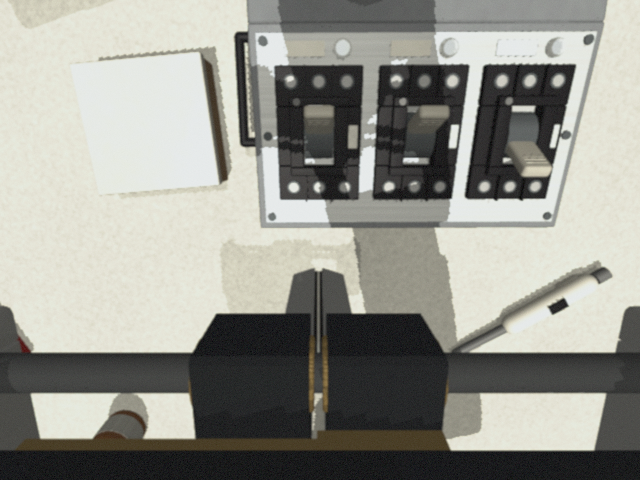

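View pics/s9z.png

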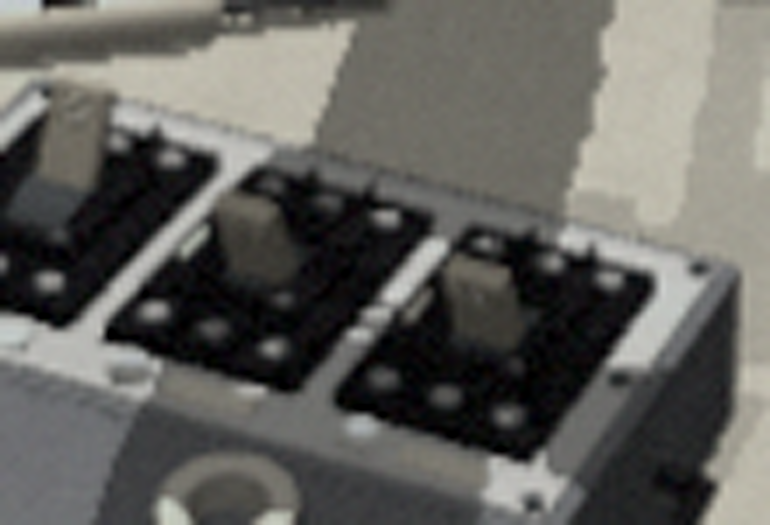

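The left lever's end is at (319,108) and the ON lever's at (432,110), so they lean alike. The right lever is still OFF at (530,165), and nothing else has moved. I'm handing the job in.

```bash
python3 -c "
from h import *
st();print(ticket.close_job())"
```

```text
t 17.27 board mm [-113.2   91.4  280. ] yawerr deg -0.49 F [-0.1  1.3  0.3] w 0.0006 q6 1.81
the job is handed in; nothing more can be done
None
```

I reset the tripped breaker, the one at the +y end of the board, and handed the job in at about 17.3 s.

- **Off:** I pushed its lever with closed fingers, without squeezing. It met about 10–11 N of reset resistance, dipped to about 8 N, then came up solid. I held it there at about 16.5–17.5 N; single noisy readings reached 17.8 N, below the 20 N limit.
- **On:** I lifted off and pushed from the other side. The push peaked at about 12 N getting it off the OFF stop. The lever passed freely through the whole range where the block could stop it. It came up solid where the ON stop should be, at about 13 N, and I backed off.
- **Last checks:** In the wrist and scene pictures its lever leans the same as the ON breaker's. The OFF breaker's lever and what shows of the surroundings look unmoved. The wrist force was near zero with the gripper well clear.

The catch itself cannot be seen. I judge the reset from the force dip, the solid stop and the free travel to ON. The wrist force readings carry about ±1 N of noise and only come at the end of each row, so short peaks in between were not seen.

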